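Start the fume extraction at the yellow inlet

ROBOT

A 7-joint arm with a two-finger parallel gripper is mounted at the origin on the work surface. World frame = base frame: x ahead of the robot, y to its left, z up, the work surface at z = 0. Lengths are in m, angles in rad, forces in N, time in s.
With the tool pointing down it reaches from about 0.4 to 0.925 m from the base axis. Payload 5.6 kg.
Tool frame: the origin (TCP) lies on the centre line of the jaws, within the pads' length; the fingertips stand 19 mm ahead of it and the grasp point (between the pads) is the TCP; z points along the fingers, y is the line along which they close (so a half turn about z gives the same grasp; the last joint's range is limited). The gripper opens to 85 mm and grips with 20 to 120 N. Pads are 22 mm wide; open, the fingers measure 114 mm over their backs; the gripper's body (76 mm by 85 mm) begins 54 mm behind the grasp point. The pads swing forward as they close: fully open they stand 13 mm farther back than shut.
Start: joints at [-1.182, 0.468, -0.012, 1.603, 0.006, 1.071, -0.056], TCP at [0.272, 0.59, 0.25] pointing down, gripper open.
Joint ranges: [-2.53, 2.53], [-0.31, 2.02], [-1.57, 1.55], [0.28, 2.44], [-1.29, 4.43], [0.15, 1.84], [-2.92, 2.92]. Speed limits (rad/s): [2.57, 2.57, 3.14, 3.14, 3.14, 3.14, 3.14].

INTERFACE

Orientations are given as a unit quaternion [x, y, z, w].
In Python, from plant import r gives the robot as it stands.
- The arm moves only by the tool send_rows, never from a script. Its arguments are lists of equal length, an entry for each row: "delta_rot": the turn, a rotation vector about the tool's x, y, z in degrees, a list of three; "dp": the shift along the tool's x, y, z in mm, a list of three; "grip": the finger opening in mm, from 0 to 85.4. In form: {"delta_rot": [[wx, wy, wz], ...], "dp": [[tx, ty, tz], ...], "grip": [grip, ...]}. A call has 1 to 12 rows; each row shifts and turns the commanded pose from where the row before left it, along the tool's axes as they then stand; what a row does not reach is not made up. A row lasts 1/12 s, in which the tool goes at most 41.7 mm and 7.16 degrees, less where a joint would pass 70% of its speed; a pose out of reach is approached as far as the arm can. A call with a gripper value outside its range is refused whole. The fingers move at their own pace and stop on an object; the grip force is fixed at half the most. Time passes only in rows, so rows that do not move let the fingers close. It gives the time, the measured TCP pose, the force, the opening and the grip force at its end, in the units of the state.
- r.state(): the state, without advancing time (a new reading comes with each control period).
- r.camera(name): name is "side" or "top" or "wrist"; returns (picture, depth): 420x560x3 uint8, red, green, blue; 420x560 float32, m along the optical axis (not along the pixel's ray), 0 where there is no reading.
- r.calibration(name): a dict with "vfov" (degrees; the focal length in pixels is half the picture's height over the tangent of half this angle, whatever the lens; pixels are square), "cx", "cy" (the principal point, pixels), "R" (3x3) and "t" (3): a world point X has camera coordinates R X + t; the wrist camera has in their place "T_tool_cam" (4x4, takes a point from camera to tool coordinates, whose origin is the TCP and whose axes are the flange's). Camera axes: x right, y down, z forward; pixel columns grow to the right and rows downward; lengths in m; the calibration is good to about 2 mm. A picture is of the moment at which its call begins: read the wrist's pose just before it. calibration takes no time and is no camera call.
- r.job_done(): hands the job in; it is judged then, once.
The state is a dict: "time": time; "joints": joint angles; "joint_velocities": joint speeds; "tau": joint torques, N m; "tcp_pos": TCP position; "eef_rot": TCP orientation; "wrist_force": force on the tool from outside, world axes, zero at the start; "moment": the same for the moment, N m; "finger_gap": finger opening in m; "grasp_force": force on a finger pad.
Only numpy, scipy, OpenCV 4.12 (cv2) and the standard library are available. Lean on these libraries where they do the work, as an engineer would, in place of code of your own. Each camera call takes 0.05 s, during which the arm holds its last target. There are 200 camera calls.

TASK

Before soldering, start the fume extraction on the yellow branch: first turn the yellow valve handle until it stops fully open, in line with its pipe, and only then press the green side of the rocker switch on the white fan box so that it snaps over to on. Leave the blue valve shut and do not shift the things lying around.

Things in the scene. Friction and masses are not known exactly. Their poses are not given: they have to be found in the camera images.
- yellow_branch: Fixed grey extraction pipe with the yellow valve handle. 50 mm diameter pipe, about 270 mm long, axis level along this frame's x at 55 mm above the bench: round hood (100 mm across) at the -x end, black valve body (74 mm across) in the middle, elbow down into the bench at +x. Origin on the bench under the valve stem; z up. This is the branch to open.
- yellow_valve (a joint): Turn of the yellow handle about its upright stem, rad. 0 = shut (handle across the pipe, pointing to the branch's -y), 1.571 = fully open (handle along the pipe, pointing to the branch's +x, towards the elbow). Grows anticlockwise seen from above. Hard stops at both ends, stiff friction of about 0.25 N m between, stays where it is left. May start a little off the shut stop.
- yellow_stem (a point): Point on the yellow valve's turning axis (upright) at mid-height of the handle bar, 130 mm above the bench. Its frame turns with the handle: the bar points along this frame's -y; z up.
- yellow_grip (a point): Point inside the yellow handle bar, 85 mm out from the stem axis, at mid-height; where to pinch or push it. The bar is 16 mm wide, 24 mm high (118 to 142 mm above the bench) and reaches 118 mm out from the axis; the round hub at the axis is 36 mm across. At least 25 mm of free air below the bar outside the hub. Frame as the stem point (the bar lies along y, its sides face +-x).
- blue_branch: Fixed grey extraction pipe with the blue valve handle. 50 mm diameter pipe, about 270 mm long, axis level along this frame's x at 55 mm above the bench: round hood (100 mm across) at the -x end, black valve body (74 mm across) in the middle, elbow down into the bench at +x. Origin on the bench under the valve stem; z up. The other branch, to be left shut.
- blue_valve (a joint): Turn of the blue handle about its upright stem, rad. 0 = shut (handle across the pipe, pointing to the branch's -y), 1.571 = fully open (handle along the pipe, pointing to the branch's +x, towards the elbow). Grows anticlockwise seen from above. Hard stops at both ends, stiff friction of about 0.25 N m between, stays where it is left. May start a little off the shut stop.
- blue_stem (a point): Point on the blue valve's turning axis (upright) at mid-height of the handle bar, 130 mm above the bench. Its frame turns with the handle: the bar points along this frame's -y; z up.
- blue_grip (a point): Point inside the blue handle bar, 85 mm out from the stem axis, at mid-height; where to pinch or push it. The bar is 16 mm wide, 24 mm high (118 to 142 mm above the bench) and reaches 118 mm out from the axis; the round hub at the axis is 36 mm across. At least 25 mm of free air below the bar outside the hub. Frame as the stem point (the bar lies along y, its sides face +-x).
- fan_box: Fixed white fan control box 150 x 110 mm, 60 mm high, with the rocker switch in the middle of its top. Origin on the bench under the centre; x along its 150 mm length, z up. The rocker is 74 mm long (along the box's x), 44 mm wide, 12 mm thick, pivoting in its middle 76 mm above the bench; its green half is on the box's -x side, its red half on +x.
- fan_rocker (a joint): Tilt of the big rocker switch, rad. 0 = off (green half raised, red half down), 0.44 = on (green half pressed down, red half raised). Springs over centre: past 0.22 it snaps to the other side and stays. About 4 N on the green pad's centre starts it moving; the pad sinks about 11 mm in all, then meets a hard stop.
- fan_on_pad (a point): Centre of the top face of the rocker's green half, 26 mm from the pivot; about 87 mm above the bench when off. Moves with the rocker.
- spool: Loose solder spool standing upright, 60 mm diameter, 55 mm high; origin at the centre of its underside. Bystander.
- multimeter: Loose orange multimeter lying flat, 150 x 75 x 34 mm (long side along its x); origin at the centre of its underside. Bystander.
- flux_jar: Loose amber flux jar with black cap, 60 mm diameter, 75 mm high; origin at the centre of its underside. Bystander.
- screwdriver: Loose orange-handled screwdriver lying flat, about 170 mm long along its x, handle up to 30 mm thick; origin under its middle. Bystander.
Things that resemble listed ones, but are neither listed nor needed, are in the scene too. Several things look just like the fan_box: the one meant starts farthest to the robot's left.

How it is judged:
On the way, in this order (a step that is already met when the one before it is completed fails the run):
1. the yellow valve is fully open (within 7 degrees of its open stop) while the fan is still off (value of joint yellow_valve above 1.45 rad and value of joint fan_rocker below 0.15 rad), for 0.2 s.
2. the fan rocker has snapped to on (value of joint fan_rocker above 0.36 rad), for 0.2 s.
At the end, for the whole second after the job is handed in: The yellow handle is within 7 degrees of its open stop, the rocker is on (green half down, above 0.36 rad), the blue handle is less than 0.3 rad (17 degrees) from shut, and the spool, multimeter, flux jar and screwdriver lie still within 30 mm of where they were (value of joint yellow_valve above 1.45 rad and value of joint fan_rocker above 0.36 rad and value of joint blue_valve below 0.3 rad and distance of each of spool, multimeter, flux_jar, screwdriver from where it was at the start of the episode below 0.03 m and linear speed of each of spool, multimeter, flux_jar, screwdriver below 0.02 m/s); the robot touches nothing.
It fails at once if the blue valve is turned more than 17 degrees from shut (value of joint blue_valve above 0.3 rad).
It fails at once if the fan is switched on before the yellow valve is open (value of joint fan_rocker above 0.25 rad and value of joint yellow_valve below 1.4 rad).
It fails at once if a bystander (spool, multimeter, flux jar, screwdriver) is shifted by more than 30 mm (distance of any of spool, multimeter, flux_jar, screwdriver from where it was at the start of the episode above 0.03 m).
It also fails if it takes over 48 s, if anything falls off the work surface, if the arm or the gripper's body presses on something with over 40 N, if the wrist force passes 120 N, or if a joint passes its speed limit or range.

## Working session

There is one attempt and no reset: what is moved stays moved. The work goes in short steps, Python scripts to look and compute and a tool call to move; the robot and the scene stay as the last step left them, time stands still between calls to the robot, and variables do not carry over. Pictures are saved under pics/ and viewed, at most 10 in all, crops included, and the job is handed in when it is done.

Besides the shell and the picture viewer there is one more tool, called after ">>>" as name(argument=value, ...) on one line, values as JSON. send_rows: Moves the arm, as the interface text tells. Its arguments: {"type":"object","properties":{"delta_rot":{"type":"array"},"dp":{"type":"array"},"grip":{"type":"array"}},"required":["delta_rot","dp","grip"]}

```bash
mkdir -p pics
cat > h.py <<'E'
import numpy as np,cv2
from plant import r
def snap(n):
    im,d=r.camera(n);np.savez('/tmp/'+n,im=im,d=d);cv2.imwrite(f'pics/{n}.png',im[:,:,::-1]);return im,d
def world(n,d):
    c=r.calibration(n);h,w=d.shape;f=h/2/np.tan(np.radians(c['vfov'])/2)
    u,v=np.meshgrid(np.arange(w),np.arange(h))
    P=np.stack([(u-c['cx'])/f*d,(v-c['cy'])/f*d,d],-1)
    return (P-np.array(c['t']))@np.array(c['R'])
E
python3 - <<'E'
from h import *
snap('top');snap('side');print(r.state());print(r.calibration('top'))
E
```

```text
{'time': 0.1, 'joints': array([-1.18201387,  0.46831099, -0.0115743 ,  1.60354772,  0.00601275,
        1.07141085, -0.05627804]), 'joint_velocities': array([ 0.00046979, -0.00048221, -0.00116793, -0.00196946,  0.00027168,
        0.00057074, -0.00271535]), 'tau': array([ 1.55472288e-03, -5.33520377e+01,  2.15920113e-02, -2.51966554e+01,
        1.14516966e-02,  4.23664649e-03,  1.59944932e-05]), 'tcp_pos': array([0.27189367, 0.58986976, 0.24941266]), 'eef_rot': array([ 2.14248138e-01,  9.76778921e-01, -8.14708582e-04, -1.06159991e-04]), 'wrist_force': array([-0.18920187, -0.90365118, -0.5911565 ]), 'moment': array([0.0321526 , 0.02354704, 0.03165987]), 'grasp_force': 0.0, 'finger_gap': 0.0851794645677638}
{'vfov': 53.39184819277255, 'cx': 272.62780886491925, 'cy': 210.14788642998502, 'R': array([[ 0.02743307, -0.99961823,  0.00328997],
       [-0.98317774, -0.02757614, -0.18055771],
       [ 0.1805795 ,  0.00171862, -0.98355889]]), 't': array([-0.02523362,  0.48963624,  1.15891459])}
```

View pics/top.png

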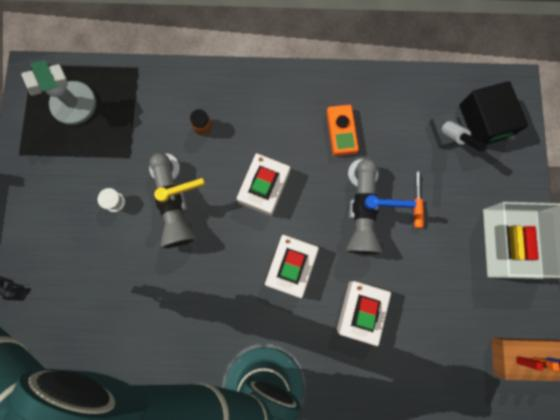

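View pics/side.png

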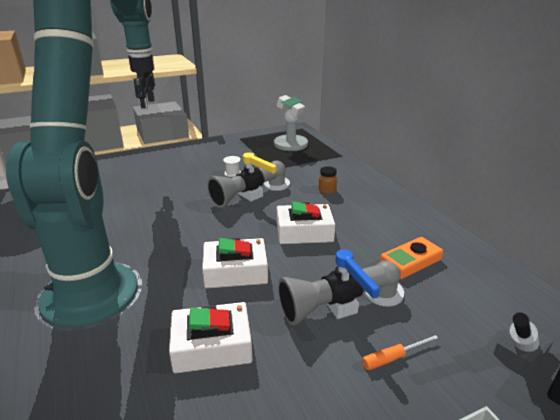

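The top view shows three look-alike white boxes, at (264,184), (292,266) and (366,313). The one farthest left (+y) is at (264,184). There are two valves: yellow with its stem at (162,195) and bar tip at (203,183), and blue at (371,202). I choose the box at (264,184) and the yellow valve. The spool is at (111,200) and the jar at (200,122).

Run:
```python
from h import *
z=np.load('/tmp/top.npz');im,d=z['im'],z['d'];P=world('top',d)
hsv=cv2.cvtColor(im,cv2.COLOR_RGB2HSV)
H,S,V=[hsv[...,i].astype(int) for i in range(3)]
v,u=np.mgrid[:420,:560]
def rep(n,m):
    q=P[m&(d>0)];print(n,len(q),'med',np.median(q,0).round(3),'min',q.min(0).round(3),'max',q.max(0).round(3));return q
near=lambda a,b,k:(abs(u-a)<k)&(abs(v-b)<k)
y=rep('yel',(H>18)&(H<35)&(S>150)&(V>120)&near(180,190,40)&(P[...,2]>.1)&(P[...,2]<.16))
q=y[:,:2].astype(np.float32);print(cv2.minAreaRect(q),cv2.boxPoints(cv2.minAreaRect(q)))
print(cv2.fitLine(q,cv2.DIST_L2,0,.01,.01).ravel())
g=rep('green',(H>45)&(H<75)&(S>120)&near(264,184,28))
rr=rep('red',((H<8)|(H>172))&(S>150)&near(264,184,22))
w=rep('white',(S<50)&(V>130)&near(264,184,35)&(P[...,2]>.045)&(P[...,2]<.072))
R=cv2.minAreaRect(w[:,:2].astype(np.float32));print(R,cv2.boxPoints(R))
pipe=rep('pipe',near(172,205,55)&(P[...,2]>.06)&(P[...,2]<.115)&(u<195)&(u>140))
print(cv2.minAreaRect(pipe[:,:2].astype(np.float32)))
print(cv2.fitLine(pipe[:,:2].astype(np.float32),cv2.DIST_L2,0,.01,.01).ravel())
rep('spool',near(111,200,15)&(P[...,2]>.04));rep('jar',near(200,122,15)&(P[...,2]>.04))
a=im[120:260,80:310];cv2.imwrite('pics/crop.png',cv2.resize(a[:,:,::-1],None,fx=3,fy=3))
```

```text
yel 389 med [0.521 0.25  0.142] min [0.491 0.176 0.127] max [0.552 0.306 0.148]
((0.5287854671478271, 0.24174939095973969), (0.03370349109172821, 0.1344936341047287), 24.498485565185547) [[0.48556566 0.29595423]
 [0.54133606 0.17356876]
 [0.5720053  0.18754455]
 [0.5162349  0.30993003]]
[ 0.33831972 -0.9410312   0.5214437   0.24638243]
green 208 med [0.55  0.024 0.086] min [ 0.528 -0.002  0.061] max [0.575 0.048 0.094]
red 180 med [0.588 0.01  0.077] min [ 0.566 -0.016  0.06 ] max [0.609 0.036 0.087]
white 1278 med [0.557 0.019 0.06 ] min [ 0.48  -0.056  0.045] max [0.654 0.092 0.067]
((0.567341685295105, 0.018029354512691498), (0.11043617129325867, 0.1514207273721695), 69.61115264892578) [[ 0.4771372  -0.00735261]
 [ 0.61907136 -0.06010601]
 [ 0.65754616  0.04341131]
 [ 0.515612    0.09616472]]
pipe 1773 med [0.481 0.279 0.08 ] min [0.373 0.204 0.06 ] max [0.645 0.348 0.111]
((0.512495756149292, 0.2903285026550293), (0.27010831236839294, 0.09640700370073318), 17.67140007019043)
[0.9558159  0.29396585 0.4929534  0.27894133]
spool 335 med [0.509 0.461 0.055] min [0.481 0.432 0.041] max [0.538 0.491 0.062]
jar 360 med [0.747 0.21  0.074] min [0.724 0.183 0.04 ] max [0.78  0.239 0.081]
```

View pics/crop.png

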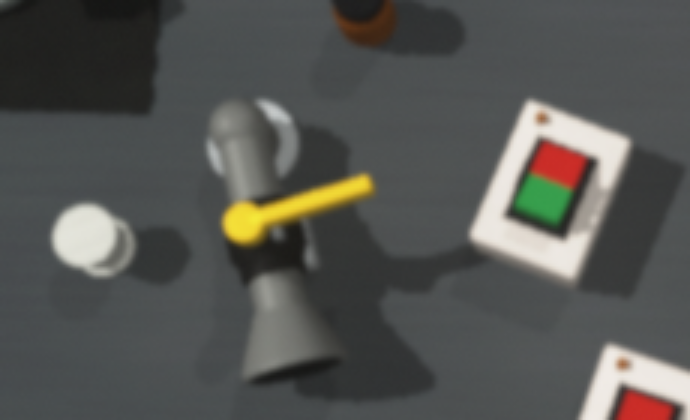

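The crop confirms the choice. The yellow bar runs from its hub at crop (242,222), and the left-most box has green nearest the robot. The stem is at about (0.506, 0.288), the bar is at −70° and open is at about +17.4°. I'll straddle the bar with the jaws and sweep it round.

>>> send_rows(delta_rot=[[0,0,0],[0,0,0],[0,0,0],[0,0,0],[0,0,0],[0,0,0],[0,0,0],[0,0,0],[0,0,0],[0,0,0],[0,0,0],[0,0,0]], dp=[[-33,-19.5,0],[-33,-19.5,0],[-33,-19.5,0],[-33,-19.5,0],[-33,-19.5,0],[-33,-19.5,0],[-33,-19.5,0],[-33,-19.5,0],[-33,-19.5,0],[-33,-19.5,0],[-33,-19.5,0],[-33,-19.5,0]], grip=[60,40,34,34,34,34,34,34,34,34,34,34])

```text
time: 1.1
tcp_pos: [0.5343, 0.2103, 0.2501]
eef_rot: [0.214, 0.977, -0.0, -0.0]
wrist_force: [0.2, 0.9, -0.6]
finger_gap: 0.034
grasp_force: 0.0
```

>>> send_rows(delta_rot=[[0,0,6.5],[0,0,6.5],[0,0,6.5],[0,0,6.5],[0,0,6.5],[0,0,6.5],[0,0,6.3],[0,0,0],[0,0,0],[0,0,0]], dp=[[0,0,0],[0,0,0],[0,0,0],[0,0,0],[0,0,0],[0,0,0],[0,0,0],[0,0,0],[0,0,0],[0,0,0]], grip=[34,34,34,34,34,34,34,34,34,34])

```text
time: 1.93
tcp_pos: [0.5336, 0.2121, 0.2501]
eef_rot: [0.573, 0.82, -0.0, -0.0]
wrist_force: [-0.1, 0.6, -0.4]
finger_gap: 0.0341
grasp_force: 0.0
```

```bash
cat >> h.py <<'E'
from scipy.spatial.transform import Rotation as Ro
def wristworld():
    s=r.state();im,d=snap('wrist');c=r.calibration('wrist');h,w=d.shape;f=h/2/np.tan(np.radians(c['vfov'])/2)
    u,v=np.meshgrid(np.arange(w),np.arange(h))
    P=np.stack([(u-c['cx'])/f*d,(v-c['cy'])/f*d,d],-1)
    T=np.array(c['T_tool_cam']);P=P@T[:3,:3].T+T[:3,3]
    return im,d,P@Ro.from_quat(s['eef_rot']).as_matrix().T+s['tcp_pos']
def yellow(im,d,P):
    hsv=cv2.cvtColor(im,cv2.COLOR_RGB2HSV)
    m=cv2.inRange(hsv,(18,140,90),(36,255,255))>0
    m&=(d>0)&(P[...,2]>.135)&(P[...,2]<.155)
    return P[m]
def tool():
    s=r.state();M=Ro.from_quat(s['eef_rot']).as_matrix()
    print('t',s['time'],'p',s['tcp_pos'].round(4),'yangle',np.degrees(np.arctan2(M[1,1],M[0,1])).round(2),'z',M[:,2].round(3),'F',s['wrist_force'].round(1),'gap',s['finger_gap'].round(4),'q',s['joints'].round(2))
    return s,M
E
python3 - <<'E'
from h import *
s,M=tool()
im,d,P=wristworld();y=yellow(im,d,P)
print(len(y))
q=y[:,:2].astype(np.float32);print(cv2.fitLine(q,cv2.DIST_HUBER,0,.01,.01).ravel(),cv2.minAreaRect(q),q.min(0),q.max(0),np.median(y[:,2]))
E
```

```text
Traceback (most recent call last):
  File "h.py", line 24, in tool
    print('t',s['time'],'p',s['tcp_pos'].round(4),'yangle',np.degrees(np.arctan2(M[1,1],M[0,1])).round(2),'z',M[:,2].round(3),'F',s['wrist_force'].round(1),'gap',s['finger_gap'].round(4),'q',s['joints'].round(2))
                                                                                                                                                                  ^^^^^^^^^^^^^^^^^^^^^
AttributeError: 'float' object has no attribute 'round'
```

```bash
sed -i "s/s\['finger_gap'\].round(4)/s['finger_gap']/" h.py
python3 - <<'E'
from h import *
s,M=tool()
im,d,P=wristworld();y=yellow(im,d,P)
print(len(y))
q=y[:,:2].astype(np.float32);print(cv2.fitLine(q,cv2.DIST_HUBER,0,.01,.01).ravel(),cv2.minAreaRect(q),q.min(0),q.max(0),np.median(y[:,2]))
E
```

```text
t 1.9333 p [0.5336 0.2121 0.2501] yangle 20.13 z [-0. -0. -1.] F [-0.1  0.6 -0.4] gap 0.03409718410279392 q [-0.67  0.34  0.3   1.81 -0.12  1.01  0.02]
882
[ 0.32694528 -0.94504327  0.5270294   0.22457993] ((0.527732789516449, 0.24110502004623413), (0.03488544002175331, 0.1338426023721695), 19.454484939575195) [0.49329764 0.17643024] [0.55652124 0.30545068] 0.13978294488412157
```

View pics/wrist.png

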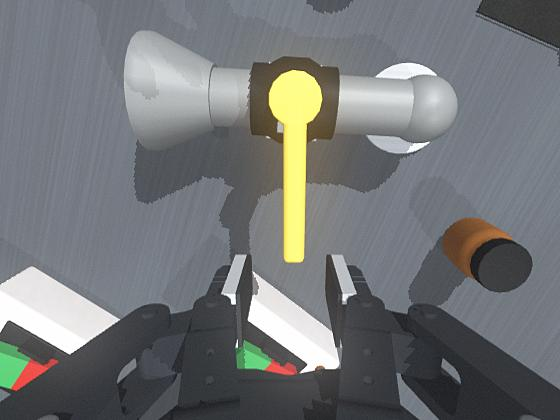

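The wrist view shows the yellow hub at (295,97) and the bar tip at (294,262), between the jaws' lines. The stem fit needs a cleaner estimate.

Run:
```python
from h import *
z=np.load('/tmp/wrist.npz');im,d=z['im'],z['d']
s,M=tool();c=r.calibration('wrist');f=210/np.tan(np.radians(c['vfov'])/2);T=np.array(c['T_tool_cam'])
def pt(u,v,dd):
    p=np.array([(u-c['cx'])/f*dd,(v-c['cy'])/f*dd,dd]);return M@(T[:3,:3]@p+T[:3,3])+s['tcp_pos']
m=cv2.inRange(cv2.cvtColor(im,cv2.COLOR_RGB2HSV),(18,100,90),(36,255,255))
for v in (75,97,115,140,160,180,200,220,240,255):
    u=np.flatnonzero(m[v]);a,b=u.min(),u.max();dd=np.median(d[v,u]);print(v,a,b,pt((a+b)/2,v,dd).round(4))
u=np.flatnonzero(m.any(1));print(u.min(),u.max())
```

```text
t 1.9833 p [0.5337 0.2121 0.2502] yangle 20.09 z [-0. -0. -1.] F [0.4 0.4 0.1] gap 0.03405963501119066 q [-0.67  0.34  0.3   1.81 -0.12  1.01  0.02]
75 279 310 [0.5057 0.3008 0.1414]
97 268 322 [0.5107 0.2884 0.1415]
115 268 316 [0.5128 0.2772 0.1414]
140 277 310 [0.5194 0.2622 0.1407]
160 283 305 [0.5244 0.2498 0.1412]
180 283 305 [0.5292 0.2367 0.1411]
200 283 305 [0.5342 0.2233 0.1417]
220 283 304 [0.5391 0.209  0.141 ]
240 283 304 [0.5445 0.1945 0.141 ]
255 283 303 [0.5483 0.1831 0.1409]
69 381
```

>>> send_rows(delta_rot=[[0,0,0],[0,0,0],[0,0,0],[0,0,0],[0,0,0],[0,0,0],[0,0,0]], dp=[[-5,3,0],[0,0,24],[0,0,24],[0,0,24],[0,0,24],[0,0,24],[0,0,0]], grip=[34,34,34,34,34,34,34])

```text
time: 2.57
tcp_pos: [0.5357, 0.2068, 0.1259]
eef_rot: [0.574, 0.819, -0.004, -0.002]
wrist_force: [-1.4, 0.3, -0.8]
finger_gap: 0.0336
grasp_force: 0.0
```

>>> send_rows(delta_rot=[[0,0,0],[0,0,0],[0,0,-5],[0,0,-5],[0,0,-5],[0,0,-5],[0,0,0]], dp=[[0,5,0],[0,4,0],[0.3,7.4,0],[0.3,7.4,0],[0.3,7.4,0],[0.3,7.4,0],[0,0,0]], grip=[34,34,34,34,34,34,34])

```text
time: 3.15
tcp_pos: [0.5739, 0.2272, 0.132]
eef_rot: [0.422, 0.907, 0.001, 0.001]
wrist_force: [-0.0, 0.3, -0.4]
finger_gap: 0.034
grasp_force: 0.0
```

```bash
cat >> h.py <<'E'
def rel():
    s,M=tool();a=s['tcp_pos'][:2]-[.510,.288]
    print('r',np.hypot(*a).round(4),'ang',np.degrees(np.arctan2(a[1],a[0])).round(2),'grasp',s['grasp_force'])
E
python3 -c "
from h import *
rel()"
```

```text
t 3.15 p [0.5739 0.2272 0.132 ] yangle 40.13 z [ 0.002  0.002 -1.   ] F [-0.   0.3 -0.4] gap 0.03396864398578937 q [-0.56  0.55  0.17  1.79 -0.13  0.81  0.37]
r 0.0882 ang -43.58 grasp 0.0
```

>>> send_rows(delta_rot=[[0,0,-5],[0,0,-5],[0,0,-5],[0,0,-5],[0,0,-5],[0,0,-5],[0,0,-5],[0,0,-5],[0,0,-5],[0,0,-5],[0,0,-5],[0,0,0]], dp=[[0.5,7.4,0],[0.5,7.4,0],[0.5,7.4,0],[0.5,7.4,0],[0.5,7.4,0],[0.5,7.4,0],[0.5,7.4,0],[0.5,7.4,0],[0.5,7.4,0],[0.5,7.4,0],[0.5,7.4,0],[0,0,0]], grip=[34,34,34,34,34,34,34,34,34,34,34,34])

```text
time: 4.15
tcp_pos: [0.6014, 0.3, 0.1316]
eef_rot: [-0.044, 0.999, 0.0, 0.001]
wrist_force: [0.2, 0.6, -0.6]
finger_gap: 0.0339
grasp_force: 0.0
```

Run:
```python
from h import *
rel()
im,d=snap('top');P=world('top',d)
hsv=cv2.cvtColor(im,cv2.COLOR_RGB2HSV);m=(cv2.inRange(hsv,(18,140,100),(36,255,255))>0)&(P[...,2]>.1)&(P[...,2]<.16)
q=P[m];print(len(q),q.min(0),q.max(0),cv2.fitLine(q[:,:2].astype(np.float32),cv2.DIST_HUBER,0,.01,.01).ravel())
im,d=snap('wrist')
```

```text
t 4.15 p [0.6014 0.3    0.1316] yangle 95.0 z [ 0.002  0.001 -1.   ] F [ 0.2  0.6 -0.6] gap 0.033909918259385614 q [-0.47  0.63 -0.06  1.63  0.05  0.88  1.11]
r 0.0922 ang 7.47 grasp 0.0
13 [0.58204468 0.28139903 0.13289381] [0.59417152 0.28718943 0.14591484] [0.97910744 0.20334363 0.58814996 0.28413922]
```

View pics/wrist.png

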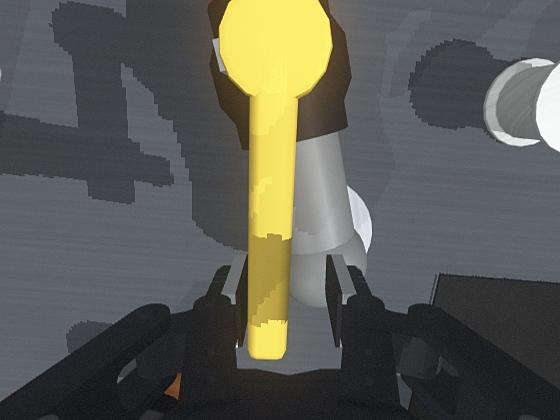

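The bar follows the rear pad (bar at u≈270, pad at 243), and about 12° remain.

>>> send_rows(delta_rot=[[0,0,-4],[0,0,-4],[0,0,-4],[0,0,0],[0,0,0]], dp=[[0.8,6.3,0],[0.8,6.3,0],[0.8,6.3,0],[0,2,0],[0,0,0]], grip=[34,34,34,34,34])

```text
time: 4.67
tcp_pos: [0.596, 0.3192, 0.1312]
eef_rot: [-0.145, 0.989, 0.0, 0.001]
wrist_force: [1.1, -1.8, 0.1]
finger_gap: 0.0339
grasp_force: 0.5
```

>>> send_rows(delta_rot=[[0,0,0],[0,0,0],[0,0,0]], dp=[[0,2,0],[0,2,0],[0,0,0]], grip=[34,34,34])

```text
time: 4.92
tcp_pos: [0.5944, 0.3227, 0.1307]
eef_rot: [-0.147, 0.989, -0.0, 0.001]
wrist_force: [2.7, -3.5, 2.1]
finger_gap: 0.0342
grasp_force: 2.0
```

Run:
```python
from h import *
rel()
im,d=snap('wrist')
```

```text
t 4.9167 p [0.5944 0.3227 0.1307] yangle 106.86 z [ 0.001 -0.001 -1.   ] F [ 2.7 -3.5  2.1] gap 0.03420722653567901 q [-0.47  0.64 -0.11  1.61  0.09  0.89  1.25]
r 0.0912 ang 22.39 grasp 1.985856369137764
```

View pics/wrist.png

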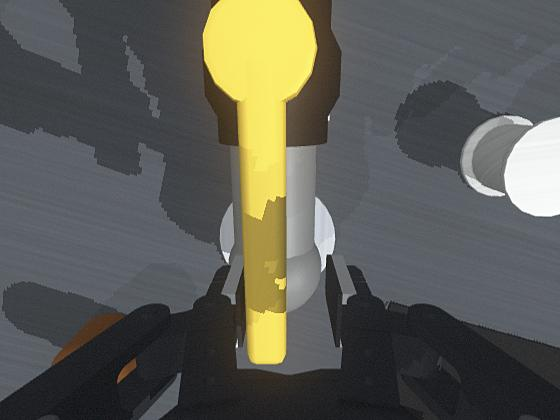

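The handle is almost in line with the pipe. I'll press on to the stop.

>>> send_rows(delta_rot=[[0,0,0],[0,0,0],[0,0,0]], dp=[[0,2,0],[0,2,0],[0,0,0]], grip=[34,34,34])

```text
time: 5.22
tcp_pos: [0.5943, 0.3229, 0.1305]
eef_rot: [-0.146, 0.989, -0.003, 0.0]
wrist_force: [3.6, -10.0, 4.0]
finger_gap: 0.0337
grasp_force: 5.3
```

>>> send_rows(delta_rot=[[0,0,0],[0,0,0],[0,0,0]], dp=[[0,2,0],[0,2,0],[0,0,0]], grip=[34,34,34])

```text
time: 5.47
tcp_pos: [0.5943, 0.323, 0.1304]
eef_rot: [-0.145, 0.989, -0.005, 0.0]
wrist_force: [3.8, -16.6, 5.3]
finger_gap: 0.0341
grasp_force: 8.5
```

The TCP no longer advances and the force is growing, so the handle is at the stop. Next I'll centre the jaws on the bar, lift, and look again.

>>> send_rows(delta_rot=[[0,0,0],[0,0,0],[0,0,0],[0,0,0],[0,0,0],[0,0,0],[0,0,0],[0,0,0],[0,0,0]], dp=[[0,-8,0],[0,-8,0],[0,0,0],[0,0,-15],[0,0,-25],[0,0,-30],[0,0,-30],[0,0,-20],[0,0,0]], grip=[34,34,34,34,34,34,34,34,34])

```text
time: 6.22
tcp_pos: [0.5971, 0.3188, 0.2559]
eef_rot: [-0.148, 0.989, 0.002, 0.004]
wrist_force: [0.9, -0.2, 1.3]
finger_gap: 0.0345
grasp_force: 0.0
```

Run:
```python
from h import *
rel()
im,d,P=wristworld()
m=cv2.inRange(cv2.cvtColor(im,cv2.COLOR_RGB2HSV),(18,100,90),(36,255,255))
a=[]
for v in range(150,240,10):
    u=np.flatnonzero(m[v]);
    if len(u): a.append(P[v,(u.min()+u.max())//2])
a=np.array(a);print(a[[0,-1]]);D=a[-1]-a[0];print(np.degrees(np.arctan2(D[1],D[0])))
# fan box refined from top depth (first view)
z=np.load('/tmp/top.npz')
```

```text
t 6.2167 p [0.5971 0.3188 0.2559] yangle 107.05 z [ 0.007  0.006 -1.   ] F [ 0.9 -0.2  1.3] gap 0.03448691473673739 q [-0.45  0.51 -0.12  1.53  0.07  1.1   1.28]
r 0.0924 ang 19.46 grasp 0.0
[[0.55666877 0.30092556 0.14103773]
 [0.61255467 0.31848114 0.14289279]]
17.439203146956178
```

The yellow bar is measured at 17.4°, in line with the pipe, so the valve is open. Next is the fan box. I'll close the fingers and stop above the green half.

>>> send_rows(delta_rot=[[0,0,0],[0,0,0],[0,0,0],[0,0,0],[0,0,0],[0,0,0],[0,0,0],[0,0,0],[0,0,0]], dp=[[17.2,-32.8,0],[17.2,-32.8,0],[17.2,-32.8,0],[17.2,-32.8,0],[17.2,-32.8,0],[17.2,-32.8,0],[17.2,-32.8,0],[17.2,-32.8,0],[0,0,0]], grip=[20,10,0,0,0,0,0,0,0])

```text
time: 7.02
tcp_pos: [0.5388, 0.0167, 0.249]
eef_rot: [-0.143, 0.99, -0.002, -0.002]
wrist_force: [-0.2, -0.6, -0.8]
finger_gap: 0.0002
grasp_force: 0.0
```

>>> send_rows(delta_rot=[[0,0,6.2],[0,0,6.2],[0,0,6.2],[0,0,6.2],[0,0,6.2],[0,0,6.2],[0,0,0],[0,0,0]], dp=[[0,0,0],[0,0,0],[0,0,0],[0,0,0],[0,0,0],[0,0,0],[0,0,0],[0,0,0]], grip=[0,0,0,0,0,0,0,0])

```text
time: 7.68
tcp_pos: [0.5403, 0.0255, 0.2493]
eef_rot: [0.174, 0.985, -0.0, -0.001]
wrist_force: [-0.3, -0.2, -0.2]
finger_gap: -0.0002
grasp_force: 0.0
```

Run:
```python
from h import *
rel()
im,d,P=wristworld()
h=cv2.cvtColor(im,cv2.COLOR_RGB2HSV)
g=(cv2.inRange(h,(45,100,50),(80,255,255))>0)&(P[...,2]>.07)&(P[...,2]<.1);rd=((h[...,0]<8)|(h[...,0]>172))&(h[...,1]>150)&(P[...,2]>.06)&(P[...,2]<.1)
for m in (g,rd):
    q=P[m];print(len(q),q.mean(0) if len(q) else '',q.min(0),q.max(0),cv2.minAreaRect(q[:,:2].astype(np.float32)))
```

```text
t 7.6833 p [0.5403 0.0255 0.2493] yangle 69.99 z [-0.002  0.    -1.   ] F [-0.3 -0.2 -0.2] gap -0.0002469961379287895 q [-0.15  0.28  0.05  1.87 -0.02  0.98  1.13]
r 0.2642 ang -83.42 grasp 0.0
1920 [0.55214991 0.02396543 0.08535952] [ 0.52785037 -0.00266297  0.07770968] [0.57793209 0.05038693 0.0909328 ] ((0.552983283996582, 0.02386786974966526), (0.04394729807972908, 0.038595668971538544), 69.10852813720703)
3725 [ 0.43297806 -0.04580106  0.07691619] [ 0.33388325 -0.10523384  0.060868  ] [0.6177801  0.03692429 0.0825753 ] ((0.4740995168685913, -0.030745871365070343), (0.3068786859512329, 0.059219032526016235), 19.03948974609375)
```

View pics/wrist.png

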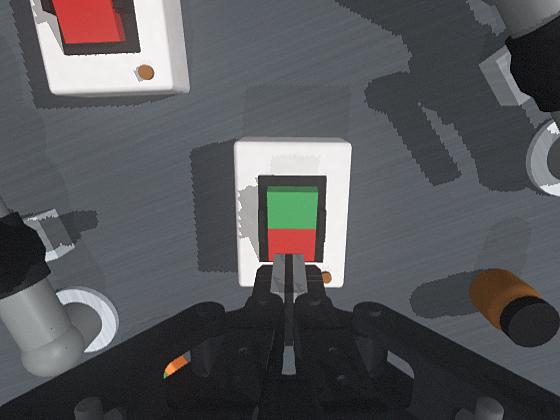

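The wrist view shows the green half at (292,208) and red at (292,240). The green centre measures (0.554, 0.024). I'll go down onto it.

>>> send_rows(delta_rot=[[0,0,0],[0,0,0],[0,0,0],[0,0,0],[0,0,0],[0,0,0],[0,0,0]], dp=[[-9,2,0],[0,0,30],[0,0,30],[0,0,30],[0,0,25],[0,0,18],[0,0,0]], grip=[0,0,0,0,0,0,0])

```text
time: 8.32
tcp_pos: [0.5479, 0.0231, 0.1133]
eef_rot: [0.175, 0.985, -0.001, -0.003]
wrist_force: [-1.4, 0.1, 1.1]
finger_gap: 0.0
grasp_force: 0.0
```

>>> send_rows(delta_rot=[[0,0,0],[0,0,0],[0,0,0],[0,0,0],[0,0,0]], dp=[[0,0,3],[0,0,3],[0,0,3],[0,0,3],[0,0,0]], grip=[0,0,0,0,0])

```text
time: 8.73
tcp_pos: [0.5507, 0.0235, 0.106]
eef_rot: [0.176, 0.984, 0.0, 0.001]
wrist_force: [0.6, 0.4, 3.3]
finger_gap: -0.0001
grasp_force: 1.3
```

>>> send_rows(delta_rot=[[0,0,0],[0,0,0],[0,0,0],[0,0,0]], dp=[[0,0,3],[0,0,3],[0,0,3],[0,0,0]], grip=[0,0,0,0])

```text
time: 9.07
tcp_pos: [0.5503, 0.0236, 0.098]
eef_rot: [0.176, 0.984, 0.0, 0.0]
wrist_force: [-7.2, 0.6, 17.7]
finger_gap: -0.0002
grasp_force: 9.1
```

>>> send_rows(delta_rot=[[0,0,0],[0,0,0],[0,0,0]], dp=[[0,0,2],[0,0,2],[0,0,0]], grip=[0,0,0])

```text
time: 9.32
tcp_pos: [0.5504, 0.0236, 0.0974]
eef_rot: [0.176, 0.984, 0.0, 0.0]
wrist_force: [-16.2, -1.2, 47.3]
finger_gap: -0.0002
grasp_force: 24.4
```

Hard stop reached. I'll lift and check.

>>> send_rows(delta_rot=[[0,0,0],[0,0,0],[0,0,0],[0,0,0],[0,0,0],[0,0,0],[0,0,0],[0,0,0],[0,0,0]], dp=[[0,0,-8],[0,0,-25],[0,0,-30],[0,0,-30],[0,0,-30],[0,0,-30],[12,0,0],[0,0,0],[0,0,0]], grip=[0,0,0,0,0,0,0,0,0])

```text
time: 10.07
tcp_pos: [0.5383, 0.0275, 0.2449]
eef_rot: [0.175, 0.984, -0.0, -0.0]
wrist_force: [-0.1, -0.7, -0.7]
finger_gap: 0.0003
grasp_force: 0.0
```

Run:
```python
from h import *
rel()
im,d,P=wristworld()
h=cv2.cvtColor(im,cv2.COLOR_RGB2HSV)
b=(abs(P[...,0]-.57)<.06)&(abs(P[...,1]-.02)<.06)
g=(cv2.inRange(h,(45,100,50),(80,255,255))>0)&b;rd=((h[...,0]<8)|(h[...,0]>172))&(h[...,1]>150)&b&(P[...,2]>.06)&(P[...,2]<.11)
for m in (g,rd): print(m.sum(),P[m].mean(0))
A=P[g];print(np.linalg.lstsq(np.c_[A[:,:2],np.ones(len(A))],A[:,2],rcond=None)[0])
im,d=snap('side')
cv2.imwrite('pics/side2.png',cv2.resize(im[130:360,150:460,::-1],None,fx=2,fy=2))
```

```text
t 10.0667 p [0.5383 0.0275 0.2449] yangle 69.79 z [-0. -0. -1.] F [-0.1 -0.7 -0.7] gap 0.00033993476461398136 q [-0.16  0.29  0.05  1.88 -0.02  0.97  1.12]
r 0.2621 ang -83.8 grasp 0.0
1994 [0.55163466 0.02436526 0.07731491]
1308 [0.58029253 0.01363906 0.08413432]
[ 0.19453089 -0.09111513 -0.02777503]
```

View pics/side2.png

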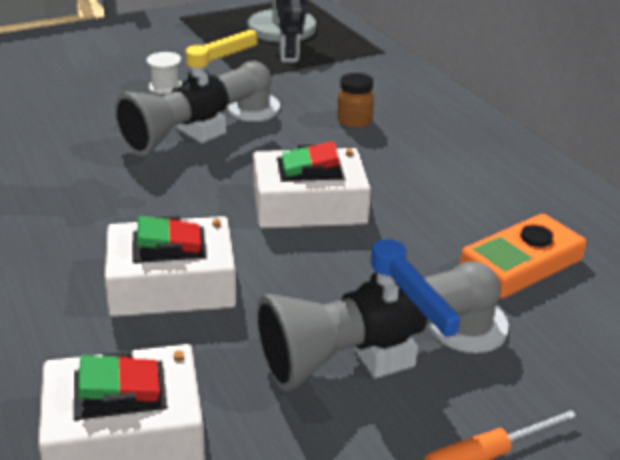

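The far box's rocker (crop 310,160) now has red raised and green down, with a slope of about +0.21 rad, which means on. The yellow handle lies along its pipe, the blue handle still lies across its pipe, and nothing else has moved.

```bash
python3 -c "
from plant import r
print(r.job_done())"
```

```text
the job is handed in; nothing more can be done
None
```

The yellow valve is fully open against its stop and the left-most fan box's rocker was then snapped to on; the blue valve and the loose things were left alone, and the job is handed in (no verdict was returned).

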